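# Release the latched mode key on the packing line's key console

### The job

One of the four identical mode keys on the console is still latched down and the line cannot restart. With a fingertip, tap the four keys lightly one after the other, from the robot's left to its right, without pushing in any of them; then press the latched one firmly down to release it, so that all four stand up level, and move clear. Press only; do not shift or pick up any of the loose things lying about.

Things in the scene. Friction and masses are not known exactly. Their poses are not given: they have to be found in the camera images.
- console: Flat-topped metal box fixed to the table, 150 mm (its x) by 270 mm (its y) by 60 mm high, with a row of four keys along its y, 25 mm to the +x side of its middle, 55 mm apart. Origin: centre of its underside; x points away from the robot (within about 20 degrees), y to the robot's left, z up.
- key1: Number 1 of the row from the robot's left (+82.5 mm along console y). Black plastic cap, 30 mm (console x) by 26 mm (console y), flat on top. Origin: centre of its top face; axes as the console's. Up, its top is 14 mm above the lid (74 mm above the table). It moves only straight down, 9 mm at most, on a spring: starts to give at 2 N, fully down at 7.5 N.
- key2: Number 2 of the row from the robot's left (+27.5 mm along console y). Same cap, axes and origin as key 1. Whichever key is latched (it differs from run to run) stands 4 mm lower than the others, 70 mm above the table, and feels solid below about 4.4 N.
- key3: Number 3 of the row from the robot's left (-27.5 mm along console y). Same cap, axes and origin as key 1. To release whichever key is latched, push it at least 2.5 mm further down (about 6 N; fully down, 5 mm, is surest): its catch lets go for good and it follows the finger up level with the others.
- key4: Number 4 of the row from the robot's left (-82.5 mm along console y). Same cap, axes and origin as key 1. Keys that are up do not latch, but may only be tapped.
- spacer: loose steel ring 26 mm across and 12 mm high lying on the console's lid, in the half towards the robot; origin: centre of its underside
- bolt: loose hexagon-head bolt standing on its head (22 mm across, 26 mm high in all) on the console's lid, in the half towards the robot; origin: centre of its underside
- screwdriver: loose screwdriver about 200 mm long, lying on the table between the console and the robot; origin: under its middle
- wrench: loose steel spanner about 170 mm long, lying on the table to the left of the console; origin: under its middle
- lube: loose white oil bottle, 56 mm across and 150 mm high, standing to the right of the console; origin: centre of its underside
- tray: loose blue parts tray, 130 x 100 x 40 mm, standing to the right of the console; origin: centre of its underside
- bearing: loose steel bearing ring, 48 mm across and 16 mm high, lying beyond the console; origin: centre of its underside

How it is judged:
On the way, in this order (a step that is already met when the one before it is completed fails the run):
1. key 1 from the left is tapped (finger force over 0.4 N) (contact force between the fingers and key1 above 0.4 N).
2. key 2 from the left is tapped (finger force over 0.4 N) (contact force between the fingers and key2 above 0.4 N).
3. key 3 from the left is tapped (finger force over 0.4 N) (contact force between the fingers and key3 above 0.4 N).
4. key 4 from the left is tapped (finger force over 0.4 N) (contact force between the fingers and key4 above 0.4 N).
5. the latched key has let go: all four keys stand up (within 1.5 mm of their upper stop) (z of each of key1, key2, key3, key4 in the frame of console above 0.0725 m), for 0.2 s.
At the end, for the whole second after the job is handed in: All four keys stand up within 1.5 mm of their upper stop, and every loose thing is within 15 mm of where it began (all of step 5 and distance of each of spacer, bolt, screwdriver, wrench, lube, tray, bearing from where it was at the start of the episode below 0.015 m); the robot touches nothing.
It fails at once if a key that is up is pushed in by more than 6 mm while the latched key is still down (over 2.5 mm) ((z of key1 in the frame of console below 0.068 m and z of any of key2, key3, key4 in the frame of console below 0.0715 m) or (z of key2 in the frame of console below 0.068 m and z of any of key1, key3, key4 in the frame of console below 0.0715 m) or (z of key3 in the frame of console below 0.068 m and z of any of key1, key2, key4 in the frame of console below 0.0715 m) or (z of key4 in the frame of console below 0.068 m and z of any of key1, key2, key3 in the frame of console below 0.0715 m)).
It fails at once if a loose thing is shifted or lifted by more than 15 mm (distance of any of spacer, bolt, screwdriver, wrench, lube, tray, bearing from where it was at the start of the episode above 0.015 m).
It also fails if it takes over 45 s, if anything falls off the work surface, if the arm or the gripper's body presses on something with over 40 N, if the wrist force passes 120 N, or if a joint passes its speed limit or range.

### The arm

A 6-joint arm with a two-finger parallel gripper is mounted at the origin on the work surface. World frame = base frame: x ahead of the robot, y to its left, z up, the work surface at z = 0. Lengths are in m, angles in rad, forces in N, time in s.
With the tool pointing down it reaches from about 0.375 to 0.9 m from the base axis. Payload 3.1 kg.
Tool frame: the origin (TCP) lies midway between the tips of the shut fingers; the grasp point (between the pads) lies 19 mm behind it; z points along the fingers, y is the line along which they close (so a half turn about z gives the same grasp; the last joint's range is limited). The gripper opens to 85 mm and grips with 20 to 120 N. Pads are 22 mm wide; open, the fingers measure 114 mm over their backs; the gripper's body (76 mm by 85 mm) begins 54 mm behind the grasp point. The pads swing forward as they close: fully open they stand 13 mm farther back than shut.
Start: joints at [1.121, 0.527, 1.433, -0, 1.181, -0.178], TCP at [0.167, 0.602, 0.231] pointing down, gripper open.
Joint ranges: [-3.08, 3.08], [-0.75, 2.2], [0.22, 2.44], [-1.43, 4.57], [0, 2.65], [-2.85, 2.85]. Speed limits (rad/s): [2.79, 2.79, 3.14, 3.14, 3.14, 3.14].

### API

Orientations are given as a unit quaternion [x, y, z, w].
In Python, from station import manip gives the robot as it stands.
- The arm moves only by the tool move_arm, never from a script. Its argument "increments" is a list that holds one entry, the list of rows, each a list of 5 numbers: the gripper's target within -1 to 1 (shut at 1, half-way at 0, fully open at -1), then the shift along the world's x, y, z in m, then the turn about the world's z in degrees. In form: [[[fingers, dx, dy, dz, twist], ...]]. A call has 1 to 8 rows; each row shifts and turns the commanded pose from where the row before left it; what a row does not reach is not made up. A row lasts 1/10 s, in which the tool goes at most 50 mm and 8.59 degrees, less where a joint would pass 70% of its speed; a pose out of reach is approached as far as the arm can. A call with a gripper value outside its range is refused whole. The fingers move at their own pace and stop on an object; "newtons" is the grip in N (left out, the last holds). Time passes only in rows, so rows that do not move let the fingers close. It gives the time, the measured TCP pose, the force, the opening and the grip force at its end, in the units of the state.
- manip.sense(): the state, without advancing time (a new reading comes with each control period).
- manip.snapshot(name): name is "side" or "top"; returns a dict with "img" (420x560x3 uint8, red, green, blue), "fx", "fy", "cx", "cy" (pixels), "world_to_cam" (4x4, takes a point from world to camera coordinates). Camera axes: x right, y down, z forward; pixel columns grow to the right and rows downward; lengths in m; the calibration is good to about 2 mm. A picture is of the moment at which its call begins. There is no depth.
- manip.sign_off(): hands the job in; it is judged then, once.
Trained networks look in the newest picture that a camera, given by its name, has taken for a name from the list of things; names that differ only in an ending like _2 or _b are one class to them, and where a whole thing is asked for, a point or a joint stands for the part that bears it (a point fixed in the world has none). Each returns a list of dicts, best first, with "confidence" (0 to 1); they miss things now and then, are a little off and sometimes report something else, mostly with a low value. They report only what shows in the picture. A call takes as long as a camera call.
- manip.spot_in(label, camera): "xyz" ([x, y, z] in m, in world coordinates, good to about 4 mm: the middle of the surface that is visible of it).
- manip.mark_of(label, camera): "xyz" ([x, y, z] in m, in world coordinates, good to about 4 mm: a listed point, or the origin of a listed thing).
The state is a dict: "t": time; "q": joint angles; "qd": joint speeds; "tau": joint torques, N m; "tcp_pos": TCP position; "tool_rot": TCP orientation; "force": force on the tool from outside, world axes, zero at the start; "ft_torque": the same for the moment, N m; "finger_gap": opening from 0.0 (shut) to 1.0 (fully open); "gripper_force": force on a finger pad.
Only numpy, scipy, OpenCV 4.12 (cv2) and the standard library are available. Lean on these libraries where they do the work, as an engineer would, in place of code of your own. Each camera call takes 0.05 s, during which the arm holds its last target. There are 200 camera calls.

## Working session

There is one attempt and no reset: what is moved stays moved. The work goes in short steps, Python scripts to look and compute and a tool call to move; the robot and the scene stay as the last step left them, time stands still between calls to the robot, and variables do not carry over. Pictures are saved under pics/ and viewed, at most 10 in all, crops included, and the job is handed in when it is done.

Besides the shell and the picture viewer there is one more tool, called after ">>>" as name(argument=value, ...) on one line, values as JSON. move_arm: Moves the arm, as the interface text tells. Its arguments: {"type":"object","properties":{"increments":{"type":"array","items":{"type":"array","items":{"type":"array","items":{"type":"number"}}}},"newtons":{"type":"number"}},"required":["increments"]}

```bash
mkdir -p pics; cat > h.py <<'E'
from station import manip
import numpy as np, cv2
def shot(n,f):
    s=manip.snapshot(n); cv2.imwrite('pics/'+f,s['img'][:,:,::-1]); return s
def proj(s,p):
    c=np.array(s['world_to_cam'])@np.r_[p,1]; return np.round([s['fx']*c[0]/c[2]+s['cx'],s['fy']*c[1]/c[2]+s['cy']],1)
def ray(s,u,v,z):
    T=np.array(s['world_to_cam']);R=T[:3,:3];o=-R.T@T[:3,3];d=R.T@[(u-s['cx'])/s['fx'],(v-s['cy'])/s['fy'],1]
    return o+d*(z-o[2])/d[2]
E
python3 - <<'E'
from h import *
for c in ['top','side']:
    s=shot(c,c+'1.png')
    for l in ['console','key1','key2','key3','key4','spacer','bolt','lube','screwdriver','tray']:
        for d in manip.mark_of(l,c)[:4]: print(c,l,np.round(d['xyz'],4),round(d['confidence'],2),proj(s,d['xyz']))
st=manip.sense(); print(st['t'],st['tcp_pos'],st['tool_rot'],st['force'],st['finger_gap'])
E
```

```text
top console [ 5.208e-01 -1.113e-01 -2.000e-04] 0.86 [346.6 223.3]
top key1 [ 0.5533 -0.0347  0.0694] 0.68 [314.1 204.8]
top key1 [ 0.5377 -0.1385  0.0763] 0.66 [363.  210.7]
top key1 [ 0.5334 -0.192   0.0709] 0.5 [387.7 212.7]
top key1 [ 0.5465 -0.0847  0.0684] 0.49 [337.4 207.6]
top key2 [ 0.5533 -0.0347  0.0694] 0.68 [314.1 204.8]
top key2 [ 0.5377 -0.1385  0.0763] 0.66 [363.  210.7]
top key2 [ 0.5334 -0.192   0.0709] 0.5 [387.7 212.7]
top key2 [ 0.5465 -0.0847  0.0684] 0.49 [337.4 207.6]
top key3 [ 0.5533 -0.0347  0.0694] 0.68 [314.1 204.8]
top key3 [ 0.5377 -0.1385  0.0763] 0.66 [363.  210.7]
top key3 [ 0.5334 -0.192   0.0709] 0.5 [387.7 212.7]
top key3 [ 0.5465 -0.0847  0.0684] 0.49 [337.4 207.6]
top key4 [ 0.5533 -0.0347  0.0694] 0.68 [314.1 204.8]
top key4 [ 0.5377 -0.1385  0.0763] 0.66 [363.  210.7]
top key4 [ 0.5334 -0.192   0.0709] 0.5 [387.7 212.7]
top key4 [ 0.5465 -0.0847  0.0684] 0.49 [337.4 207.6]
top spacer [ 0.4821 -0.032   0.0563] 0.61 [313.3 238.3]
top bolt [ 0.4593 -0.1509  0.0594] 0.57 [369.1 248. ]
top lube [ 0.5873 -0.3825  0.0007] 0.68 [464.6 192.5]
top screwd
[... 783 characters left out ...]
439 -0.0849  0.0671] 0.66 [296.2 252.8]
side key4 [ 0.5354 -0.1918  0.0729] 0.81 [325.7 289.1]
side key4 [ 0.5385 -0.135   0.0764] 0.73 [308.7 266. ]
side key4 [ 0.5512 -0.0291  0.0731] 0.69 [284.7 232.6]
side key4 [ 0.5439 -0.0849  0.0671] 0.66 [296.2 252.8]
side spacer [ 0.4806 -0.0392  0.0582] 0.59 [253.3 252.6]
side bolt [ 0.4564 -0.1513  0.0563] 0.5 [269.7 296.9]
side lube [ 0.5932 -0.3783  0.0027] 0.94 [430.3 394.9]
side screwdriver [ 0.3781 -0.0983 -0.0033] 0.91 [214.5 317.7]
side tray [ 0.5392  0.1529 -0.0016] 0.65 [240.9 218.8]
1.1 [0.16715845 0.60223957 0.23133717] [1.34995094e-01 9.90846266e-01 3.78228837e-05 2.83023135e-06] [ 0.62683669 -0.50609587  0.90047062] 0.9949078875395742
```

View pics/top1.png

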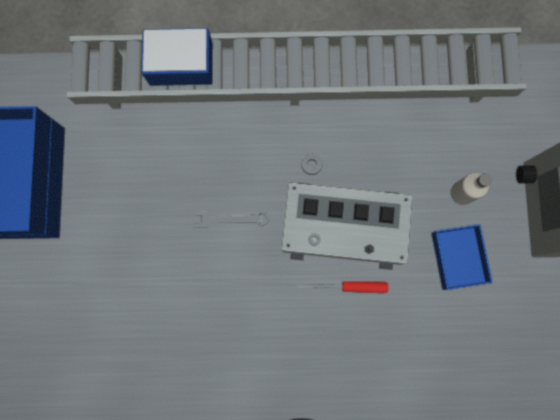

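View pics/side1.png

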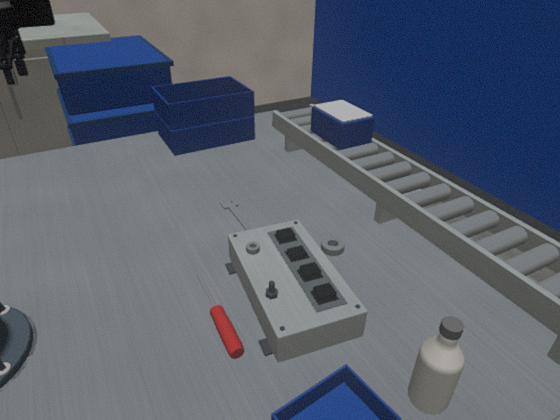

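Top view: four keys at about (311,207), (336,210), (361,212), (386,215). The spacer is at (314,239), the bolt at (369,249), and the tray and bottle are well to the right. The network key points agree to about 2 px. Next I refine with dark-blob centroids.

```bash
python3 - <<'E'
from h import *
def go(n,nom,sz):
    s=manip.snapshot(n); g=cv2.cvtColor(s['img'],cv2.COLOR_RGB2GRAY)
    for (u,v) in nom:
        c=g[v-sz:v+sz,u-sz:u+sz]; m=(c<45).astype('uint8')
        k,l,st,ce=cv2.connectedComponentsWithStats(m)
        i=1+np.argmax(st[1:,4]); p=ce[i]+[u-sz,v-sz]
        print(n,p.round(1),st[i],[ray(s,*p,z)[:2].round(4) for z in (.074,.070)])
go('top',[(311,207),(336,210),(361,212),(386,215)],11)
go('side',[(286,235),(297,253),(311,271),(326,293)],14)
E
```

```text
top [309.9 206.6] [  4   3  13  16 147] [array([ 0.5489, -0.0254]), array([ 0.5495, -0.0256])]
top [335.3 209.1] [  4   3  14  15 143] [array([ 0.5425, -0.0796]), array([ 0.5431, -0.08  ])]
top [360.4 212. ] [  4   4  14  15 159] [array([ 0.5353, -0.133 ]), array([ 0.5359, -0.1336])]
top [385.9 214.7] [  5   3  13  16 165] [array([ 0.5286, -0.1874]), array([ 0.5292, -0.1881])]
side [288.  237.5] [ 9 11 14 10 35] [array([ 0.5485, -0.0464]), array([ 0.5512, -0.0417])]
side [297.7 256.5] [ 7 14 17  8 38] [array([ 0.5364, -0.1024]), array([ 0.5391, -0.0983])]
side [311.  275.4] [ 5 15 19  9 56] [array([ 0.531 , -0.1547]), array([ 0.5336, -0.151 ])]
side [325.9 296.9] [ 2 12 22 11 77] [array([ 0.5253, -0.2073]), array([ 0.5278, -0.204 ])]
```

>>> move_arm(increments=[[[1,0.02,-0.035,0,2],[1,0.025,-0.04,0,2],[1,0.025,-0.04,0,2],[1,0.025,-0.04,0,2],[1,0.025,-0.04,0,1],[1,0.025,-0.04,0,0],[1,0.025,-0.04,0,0],[1,0.025,-0.04,0,0]]], newtons=20)

```text
t: 2.0
tcp_pos: [0.363, 0.2857, 0.2316]
tool_rot: [0.057, 0.998, 0.0, 0.0]
force: [0.5, 0.3, -0.8]
finger_gap: 0.002
gripper_force: 0.0
```

>>> move_arm(increments=[[[1,0.023,-0.039,0,0],[1,0.023,-0.039,0,0],[1,0.024,-0.039,-0.01,0],[1,0.024,-0.039,-0.02,0],[1,0.024,-0.039,-0.03,0],[1,0.024,-0.039,-0.03,0],[1,0.024,-0.039,-0.03,0],[1,0.022,-0.037,-0.015,0]]])

```text
t: 2.8
tcp_pos: [0.5436, -0.0141, 0.102]
tool_rot: [0.057, 0.998, 0.0, -0.001]
force: [-0.5, 0.6, -0.6]
finger_gap: -0.002
gripper_force: 0.0
```

>>> move_arm(increments=[[[1,0,0,0,0],[1,0,0,0,0]]])

```text
t: 3.0
tcp_pos: [0.544, -0.0135, 0.1035]
tool_rot: [0.058, 0.998, 0.0, -0.001]
force: [0.0, 0.2, 0.8]
finger_gap: -0.001
gripper_force: 0.0
```

```bash
python3 - <<'E'
from h import *
t=shot('top','top2.png');s=shot('side','side2.png')
st=manip.sense();print(st['tcp_pos'],st['force'],proj(t,st['tcp_pos']),proj(s,st['tcp_pos']))
for k in [(.551,-.026),(.544,-.081),(.538,-.135),(.531,-.190)]: print(proj(t,[*k,.074]),proj(s,[*k,.074]))
a=cv2.imread('pics/side2.png')[180:320,210:390]
for k in [(.551,-.026),(.544,-.081),(.538,-.135),(.531,-.190)]:
    p=proj(s,[*k,.074])-[210,180]; 
    b=(p*4).astype(int)
    if k[0]==.551: a=cv2.resize(a,None,fx=4,fy=4,interpolation=cv2.INTER_CUBIC)
    cv2.circle(a,tuple(int(x) for x in b),4,(0,0,255),1)
cv2.imwrite('pics/c2.png',a)
E
```

```text
[ 0.54317297 -0.0118541   0.10439069] [ 0.06416651 -0.17431004 -0.15906439] [304.1 207.1] [276.8 215.3]
[310.2 205.6] [283.8 231.4]
[335.9 208.4] [295.3 248.5]
[361.2 210.8] [308.3 267.1]
[387.1 213.6] [322.8 288.7]
```

View pics/c2.png

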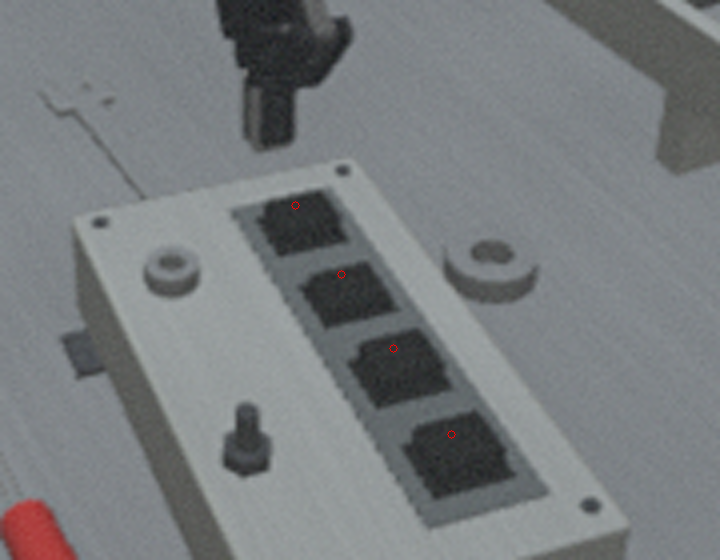

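The keys sit in the strip, with circles about 2–3 px up-left of the cap centres. I shift the targets a few mm to compensate. Key 2 looks slightly lower.

>>> move_arm(increments=[[[1,0.005,-0.009,0,0],[1,0.004,-0.008,0,0],[1,0,0,-0.01,0],[1,0,0,-0.01,0],[1,0,0,0,0],[1,0,0,0,0],[1,0,0,0,0]]])

```text
t: 3.8
tcp_pos: [0.5528, -0.0294, 0.084]
tool_rot: [0.057, 0.998, 0.0, -0.0]
force: [0.4, 0.1, -0.2]
finger_gap: -0.002
gripper_force: 0.0
```

```bash
python3 - <<'E'
from h import *
for i in range(6):
    manip.snapshot('top'); st=manip.sense();print(st['t'],np.round(st['tcp_pos'],4),np.round(st['force'],2))
E
```

```text
3.85 [ 0.5529 -0.0295  0.0842] [ 0.63  0.92 -0.19]
3.9 [ 0.553  -0.0296  0.0843] [ 0.45 -0.23  0.06]
3.95 [ 0.5531 -0.0296  0.0843] [-0.08 -0.39  0.09]
4.0 [ 0.5531 -0.0296  0.0843] [-0.14 -0.95 -0.4 ]
4.05 [ 0.5531 -0.0296  0.0844] [-0.36 -0.49 -0.51]
4.1 [ 0.553  -0.0297  0.0843] [-0.33 -0.17 -0.68]
```

>>> move_arm(increments=[[[1,0,0,-0.006,0],[1,0,0,-0.003,0],[1,0,0,-0.002,0],[1,0,0,-0.0015,0],[1,0,0,0,0],[1,0,0,0,0]]])

```text
t: 4.7
tcp_pos: [0.5527, -0.0296, 0.0718]
tool_rot: [0.057, 0.998, 0.0, -0.0]
force: [-0.5, -0.4, 3.2]
finger_gap: -0.002
gripper_force: 1.6
```

Key 1 is up and tapped (3.2 N at 2 mm in). On to key 2.

>>> move_arm(increments=[[[1,0,0,0.012,0],[1,-0.001,-0.0136,0,0],[1,-0.002,-0.0137,0,0],[1,-0.002,-0.0137,0,0],[1,-0.0015,-0.0136,0,0],[1,0,0,0,0],[1,0,0,0,0],[1,0,0,0,0]]])

```text
t: 5.5
tcp_pos: [0.5462, -0.084, 0.0834]
tool_rot: [0.057, 0.998, 0.0, -0.0]
force: [0.6, -0.0, 0.7]
finger_gap: -0.001
gripper_force: 0.0
```

>>> move_arm(increments=[[[1,0,0,-0.006,0],[1,0,0,-0.003,0],[1,0,0,-0.002,0],[1,0,0,-0.001,0],[1,0,0,0,0],[1,0,0,0,0]]])

```text
t: 6.1
tcp_pos: [0.5465, -0.0842, 0.0716]
tool_rot: [0.057, 0.998, -0.0, 0.0]
force: [0.3, -0.9, -0.0]
finger_gap: 0.001
gripper_force: 0.0
```

No contact at 71.6 mm, so key 2 is the latched one. I ease down lightly to tap it.

>>> move_arm(increments=[[[1,0,0,-0.001,0],[1,0,0,-0.0008,0],[1,0,0,0,0],[1,0,0,0,0]]])

```text
t: 6.5
tcp_pos: [0.5466, -0.0843, 0.0701]
tool_rot: [0.057, 0.998, -0.0, 0.0]
force: [-0.7, -0.1, 2.7]
finger_gap: 0.002
gripper_force: 1.5
```

Key 2 tapped at 70.1 mm, 2.7 N, solid: it is the latched key. On to key 3.

>>> move_arm(increments=[[[1,0,0,0.014,0],[1,-0.001,-0.0136,0,0],[1,-0.002,-0.0137,0,0],[1,-0.002,-0.0137,0,0],[1,-0.0015,-0.0136,0,0],[1,0,0,0,0],[1,0,0,0,0],[1,0,0,0,0]]])

```text
t: 7.3
tcp_pos: [0.5396, -0.1386, 0.0836]
tool_rot: [0.057, 0.998, 0.0, -0.0]
force: [-0.3, 0.4, -0.7]
finger_gap: -0.001
gripper_force: 0.0
```

>>> move_arm(increments=[[[1,0,0,-0.006,0],[1,0,0,-0.003,0],[1,0,0,-0.002,0],[1,0,0,-0.001,0],[1,0,0,0,0],[1,0,0,0,0]]])

```text
t: 7.9
tcp_pos: [0.5397, -0.1383, 0.0719]
tool_rot: [0.057, 0.998, 0.0, -0.0]
force: [0.7, 1.8, 2.3]
finger_gap: -0.001
gripper_force: 1.5
```

>>> move_arm(increments=[[[1,0,0,0.012,0],[1,-0.001,-0.0136,0,0],[1,-0.002,-0.0137,0,0],[1,-0.002,-0.0137,0,0],[1,-0.0015,-0.0136,0,0],[1,0,0,0,0],[1,0,0,0,0],[1,0,0,0,0]]])

```text
t: 8.7
tcp_pos: [0.5331, -0.1931, 0.0836]
tool_rot: [0.057, 0.998, 0.0, -0.0]
force: [-0.6, -0.2, 1.1]
finger_gap: -0.002
gripper_force: 0.0
```

>>> move_arm(increments=[[[1,0,0,-0.006,0],[1,0,0,-0.003,0],[1,0,0,-0.002,0],[1,0,0,-0.001,0],[1,0,0,0,0],[1,0,0,0,0]]])

```text
t: 9.3
tcp_pos: [0.5332, -0.1929, 0.0719]
tool_rot: [0.057, 0.998, 0.0, -0.0]
force: [-1.2, 2.4, 2.9]
finger_gap: -0.001
gripper_force: 1.5
```

Key 4 tapped and up, as expected. Back to key 2 (+13 mm, +109 mm).

>>> move_arm(increments=[[[1,0,0,0.015,0],[1,0.003,0.027,0,0],[1,0.003,0.027,0,0],[1,0.003,0.027,0,0],[1,0.004,0.028,0,0],[1,0,0,0,0],[1,0,0,0,0],[1,0,0,0,0]]])

```text
t: 10.1
tcp_pos: [0.5468, -0.0855, 0.0868]
tool_rot: [0.057, 0.998, -0.0, 0.0]
force: [-0.2, -0.2, 0.2]
finger_gap: 0.001
gripper_force: 0.0
```

Position good (1 mm off the tap spot). I press down to about 65 mm.

>>> move_arm(increments=[[[1,0,0.001,-0.01,0],[1,0,0,-0.006,0],[1,0,0,-0.003,0],[1,0,0,-0.003,0],[1,0,0,0,0],[1,0,0,0,0]]])

```text
t: 10.7
tcp_pos: [0.5462, -0.0843, 0.0652]
tool_rot: [0.057, 0.998, -0.0, -0.0]
force: [-2.4, -1.1, 7.3]
finger_gap: 0.0
gripper_force: 3.5
```

Fully down (4.8 mm, 7.3 N). I rise to about 72 mm to feel whether the key follows.

>>> move_arm(increments=[[[1,0,0,0.003,0],[1,0,0,0.003,0],[1,0,0,0.001,0],[1,0,0,0,0],[1,0,0,0,0]]])

```text
t: 11.2
tcp_pos: [0.5464, -0.0838, 0.0717]
tool_rot: [0.057, 0.998, -0.0, 0.0]
force: [-1.1, -2.1, 4.0]
finger_gap: 0.002
gripper_force: 1.6
```

The key followed the finger (still about 3–4 N at 71.7 mm), so it is released. Moving clear.

>>> move_arm(increments=[[[1,0,0,0.01,0],[1,0,0,0.03,0],[1,0,0,0.03,0],[1,0,0,0.03,0],[1,0,0,0.03,0],[1,-0.03,0.04,0.02,0],[1,-0.03,0.04,0,0],[1,0,0,0,0]]])

```text
t: 12.0
tcp_pos: [0.4826, -0.0014, 0.2205]
tool_rot: [0.055, 0.998, 0.002, -0.003]
force: [0.0, 1.0, -0.7]
finger_gap: -0.001
gripper_force: 0.0
```

>>> move_arm(increments=[[[1,-0.02,0.04,0,0],[1,-0.02,0.04,0,0],[1,-0.02,0.04,0,0],[1,0,0,0,0],[1,0,0,0,0],[1,0,0,0,0]]])

```text
t: 12.6
tcp_pos: [0.4296, 0.1132, 0.2205]
tool_rot: [0.057, 0.998, -0.0, 0.001]
force: [0.6, 0.1, -0.1]
finger_gap: 0.001
gripper_force: 0.0
```

```bash
python3 - <<'E'
from h import *
shot('side','s3.png'); a=cv2.imread('pics/s3.png')[180:320,210:390]
cv2.imwrite('pics/c3.png',cv2.resize(a,None,fx=4,fy=4,interpolation=cv2.INTER_CUBIC))
st=manip.sense();print(st['t'],st['tcp_pos'],st['force'],abs(st['qd']).max())
E
```

```text
12.65 [0.42968268 0.11291935 0.22045916] [ 0.36973892  0.55795892 -1.13824836] 0.012022986461812522
```

View pics/c3.png

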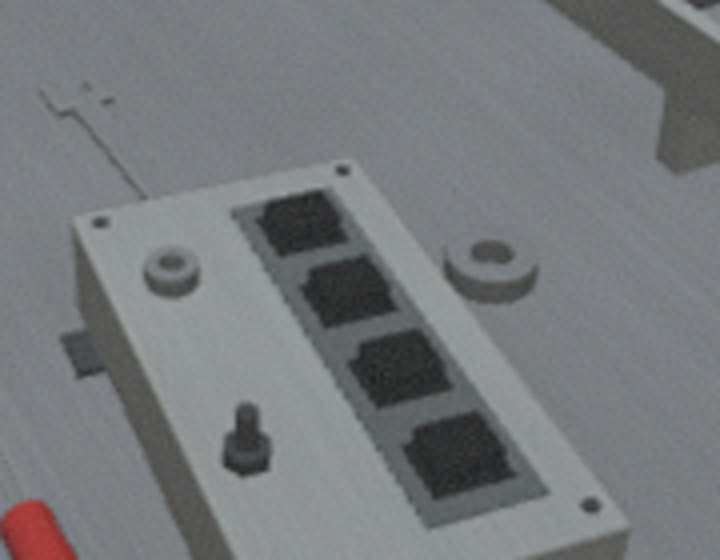

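Key 2's top edge has risen from row 262 to 256 in the crop, so all four keys stand level. The spacer, bolt, and bearing have not moved.

```bash
python3 -c "
from station import manip
print(manip.sign_off())"
```

```text
the job is handed in; nothing more can be done
None
```

I tapped keys 1 to 4 in order and pressed key 2, the latched one, 4.8 mm down to release it; all four keys now look level, no loose thing visible in the last picture had moved, and the arm was clear when I handed the job in at about 12.7 s (no verdict was returned).

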